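# Swap the seized clip on the recipe card for one held open

## Task

The red clip on the recipe card has seized and no longer grips: take it off the card and drop it into the wire basket. Then squeeze the handles of the blue spring clip to take it off the rim of the recipe box, and hold it wide open over the middle of the card's top edge, one jaw down each side and the clip touching nothing of the card, so that I can slip the order slips in. Finish there, still squeezing and holding the clip; do not shift the card stand, and leave the tumbler, the jigger, the spice jar and the lime where they are.

Things in the scene. Friction and masses are not known exactly. Their poses are not given: they have to be found in the camera images.
- old_clip: Seized red clip, rigid, about 50 g, sitting loosely astride the card's edge, jaws down, handles up. 93 mm tall, 36 mm wide along y; one lip half broken off. Origin: pivot middle, 5 mm above the card's edge. y along the pivot and card, x across, z up. Handles 26 mm wide, lean outwards (V): 45 mm over both 35 mm above the origin, 52 mm near their ends at 49 mm. Lips reach 42 mm below the origin.
- clip: Blue spring clip, 70 g, jaws closed on the front wall of the recipe box, handles up. Two mirrored halves on a pivot; this body is the +x half. Origin: pivot middle, parked 22 mm above the rim. Parked axes: y along pivot and wall, x across, z up. Handles 26 mm wide, V-shaped: 46 mm over both 40 mm above the origin, 53 mm near their ends at 49 mm. Lips 36 mm wide, reach 42 mm below the origin.
- clip_jaw (a joint): Opening of the blue clip, rad: 0 parked, -0.1 shut on nothing, 0.6 fully squeezed. Squeeze the handles along x near their ends: 3.5 N at first, 8 N at 0.6 (grip with 15 to 25 N); there they meet a stop, upright, parallel, 22 mm over both, lips 27 mm apart inside and reaching 41 mm below the pivot. Each half turns half of it: clip's z then leans 0.3 rad to -x of the clip's middle plane.
- tip_a (a point): Bottom end of the blue clip's +x jaw: middle of the 4 mm thick lip, in the middle of its width. Axes of clip. Squeezed off the wall, the clip settles 2 to 5 mm lower between the fingers as its handles come upright.
- tip_b (a point): Bottom end of the blue clip's other jaw (the one on its -x side as parked), likewise.
- stand: Recipe-card stand: loose weighted walnut block, 60 x 120 mm (x, y), 22 mm high, about 0.9 kg, with a stiff white card (3 mm thick, 100 mm wide along y, green band at the top) firmly upright in its slot. Origin: centre of the underside. x square to the card (printed face looks to -x), y along the card, z up.
- card_edge (a point): Middle of the card's top edge, 115 mm above the worktop, axes of the stand. Above the edge is nothing but the red clip.
- recipe_box: Open wooden index-card box, fixed, 100 x 125 mm (x, y), 78 mm high, walls 4 mm. Cards fill its rear (+x) half; the front 50 mm behind the front wall are empty. Origin: centre of the underside; the front wall, on which the blue clip is parked, is the -x one.
- box_rim (a point): Middle of the top of the box's front wall (in its thickness and its length), 78 mm above the worktop, axes of the box.
- basket: Dark wire basket for scrap, open at the top, loose, 0.5 kg, 130 x 160 mm (x, y), 67 mm high, thin walls (4 mm). Origin: centre of the underside, z up.
- tumbler: Bystander: clear glass tumbler, 80 mm across, 88 mm tall, origin at the centre of its underside.
- jigger: Bystander: steel double measuring cup, 45 mm across, 96 mm tall, origin at the centre of its underside.
- spice_jar: Bystander: spice jar with red cap, 45 mm across, 106 mm tall, origin at the centre of its underside.
- lime: Bystander: lime, 56 x 45 x 44 mm, origin at its underside.

How it is judged:
On the way, in this order (a step that is already met when the one before it is completed fails the run):
1. the red clip has been dropped into the wire basket and let go (x of old_clip in the frame of basket between -0.062 and 0.062 m and y of old_clip in the frame of basket between -0.077 and 0.077 m and z of old_clip in the frame of basket between 0 and 0.065 m and contact force between old_clip and stand below 0.05 N and contact force between the fingers and old_clip below 0.05 N), for 0.2 s.
2. the blue clip, squeezed open, has been lifted off the recipe box (value of joint clip_jaw above 0.3 rad and contact force between the fingers and clip above 1 N and z of tip_a in the frame of box_rim above 0.01 m), for 0.2 s.
At the end, for the whole second after the job is handed in: Red clip at rest in the basket. Blue clip held still, open 0.42 rad or more, touching neither stand nor box (0.2 N); jaw ends on opposite sides of the card, 4.5 mm or more off its middle plane, 6 mm below its edge, 15 mm from the middle, turned under 0.2 rad from the edge. Stand upright (all of step 1 and linear speed of each of old_clip, clip below 0.03 m/s and value of joint clip_jaw above 0.42 rad and contact force between the fingers and clip above 2 N and contact force between clip and stand below 0.2 N and contact force between clip and recipe_box below 0.2 N and ((x of tip_a in the frame of card_edge above 0.0045 m and x of tip_b in the frame of card_edge below -0.0045 m) or (x of tip_b in the frame of card_edge above 0.0045 m and x of tip_a in the frame of card_edge below -0.0045 m)) and angle between the y axis of clip and the y axis of card_edge, either way round below 0.2 rad and angle between stand's own z axis and vertical below 0.1 rad and z of each of tip_a, tip_b in the frame of card_edge below -0.006 m and y of tip_a in the frame of card_edge between -0.015 and 0.015 m and y of tip_b in the frame of card_edge between -0.015 and 0.015 m); the arm keeps its last pose, push and grip.
It fails at once if the card stand is shifted by more than 25 mm (distance of stand from where it was at the start of the episode above 0.025 m).
It fails at once if the tumbler is moved by more than 25 mm (distance of tumbler from where it was at the start of the episode above 0.025 m).
It fails at once if the jigger is moved by more than 25 mm (distance of jigger from where it was at the start of the episode above 0.025 m).
It fails at once if the spice jar is moved by more than 25 mm (distance of spice_jar from where it was at the start of the episode above 0.025 m).
It fails at once if the lime is moved by more than 25 mm (distance of lime from where it was at the start of the episode above 0.025 m).
It also fails if it takes over 54 s, if anything falls off the work surface, if the arm or the gripper's body presses on something with over 40 N, if the wrist force passes 120 N, or if a joint passes its speed limit or range.

## Robot

A 6-joint arm with a two-finger parallel gripper is mounted at the origin on a cart in front of the work surface, level with it; the furniture and walls round the work are solid. World frame = base frame: x ahead of the robot, y to its left, z up, the work surface at z = 0. Lengths are in m, angles in rad, forces in N, time in s.
With the tool pointing down it reaches from about 0.425 to 0.95 m from the base axis. Payload 3.5 kg.
Tool frame: the origin (TCP) lies midway between the tips of the shut fingers; the grasp point (between the pads) lies 19 mm behind it; z points along the fingers, y is the line along which they close (so a half turn about z gives the same grasp; the last joint's range is limited). The gripper opens to 85 mm and grips with 20 to 120 N. Pads are 22 mm wide; open, the fingers measure 114 mm over their backs; the gripper's body (76 mm by 85 mm) begins 54 mm behind the grasp point. The pads swing forward as they close: fully open they stand 13 mm farther back than shut.
Start: joints at [0.985, 0.286, 1.577, -0, 1.279, -0.15], TCP at [0.285, 0.612, 0.231] pointing down, gripper open.
Joint ranges: [-2.77, 2.77], [-0.9, 2.22], [0.21, 2.48], [-1.53, 4.67], [0.24, 2.81], [-2.84, 2.84]. Speed limits (rad/s): [2.79, 2.79, 3.14, 3.14, 3.14, 3.14].

## Interface

Orientations are given as a unit quaternion [x, y, z, w].
In Python, from plant import ctrl gives the robot as it stands. The module is installed in compiled form; this text tells all that it offers.
- The arm moves only by the shell command python3 -m inch 'ROWS' [FORCE]. ROWS is JSON, a list of rows, each a list of 5 numbers: the closure, from 0 (fully open) to 1 (shut), then the shift along the tool's x, y, z in m, then the turn about the tool's z in degrees. A call has 1 to 5 rows; each row is the pose to reach, as a shift and turn from the pose commanded when the call began, along the tool's axes at that moment; what a row does not reach only later rows make up. A row lasts 1/12 s, in which the tool goes at most 41.7 mm and 7.16 degrees, less where a joint would pass 70% of its speed; a pose out of reach is approached as far as the arm can. A call with a gripper value outside its range is refused whole. The fingers move at their own pace and stop on an object; FORCE is the grip in N (left out, the last holds). Time passes only in rows, so rows that repeat a pose let the fingers close. It gives the time, the measured TCP pose, the force, the opening and the grip force at its end, in the units of the state.
- ctrl.get_state(): the state, without advancing time (a new reading comes with each control period).
- ctrl.read_camera(name): name is "side" or "top"; returns a dict with "pixels" (384x512x3 uint8, red, green, blue), "depth" (384x512 float32, m along the optical axis (not along the pixel's ray), 0 where there is no reading), "fx", "fy", "cx", "cy" (pixels), "D" ([k1, k2, p1, p2, k3] as OpenCV has them; the pictures are not rectified), "xyz" and "rotation" of the camera in the world. Camera axes: x right, y down, z forward; pixel columns grow to the right and rows downward; lengths in m; the calibration is good to about 2 mm. A picture is of the moment at which its call begins.
- ctrl.sign_off(): hands the job in; it is judged then, once.
Trained networks look in a picture, given as the dict that the camera call returned (one of the last four; its "shot" number tells which), for a name from the list of things; names that differ only in an ending like _2 or _b are one class to them, and where a whole thing is asked for, a point or a joint stands for the part that bears it (a point fixed in the world has none). Each returns a list of dicts, best first, with "score" (0 to 1); they miss things now and then, are a little off and sometimes report something else, mostly with a low value. They report only what shows in the picture. A call takes as long as a camera call.
- ctrl.spot_in(query, picture): "at" ([column, row] in pixels, amid what is visible of it).
- ctrl.tip_of(query, picture): "at" ([column, row] in pixels: a listed point, or the origin of a listed thing).
The state is a dict: "time": time; "qpos": joint angles; "dq": joint speeds; "joint_efforts": joint torques, N m; "eef_pos": TCP position; "tcp_rot": TCP orientation; "contact_force": force on the tool from outside, world axes, zero at the start; "wrist_torque": the same for the moment, N m; "opening": opening from 0.0 (shut) to 1.0 (fully open); "finger_force": force on a finger pad.
Only numpy, scipy, OpenCV 4.12 (cv2) and the standard library are available. Lean on these libraries where they do the work, as an engineer would, in place of code of your own. Each camera call takes 0.05 s, during which the arm holds its last target. There are 200 camera calls.

## Working session

There is one attempt and no reset: what is moved stays moved. The work goes in short steps, Python scripts to look and compute and a shell command to move; the robot and the scene stay as the last step left them, time stands still between calls to the robot, and variables do not carry over. Pictures are saved under pics/ and viewed, at most 10 in all, crops included, and the job is handed in when it is done.

```bash
mkdir -p pics; cat > h.py <<'E'
import numpy as np,cv2
from plant import ctrl
from scipy.spatial.transform import Rotation as R
def rot(p):
    r=np.array(p["rotation"],float)
    return r if r.shape==(3,3) else R.from_quat(r).as_matrix()
def cloud(p):
    h,w=p["depth"].shape
    K=np.array([[p["fx"],0,p["cx"]],[0,p["fy"],p["cy"]],[0,0,1.]])
    g=np.stack(np.meshgrid(np.arange(w),np.arange(h)),-1).reshape(-1,1,2).astype(np.float64)
    u=cv2.undistortPoints(g,K,np.array(p["D"],float)).reshape(h,w,2)
    d=p["depth"][...,None]
    c=np.concatenate([u*d,d],-1)
    W=c@rot(p).T+np.array(p["xyz"]); W[p["depth"]==0]=np.nan
    return W
def px(p,pt):
    r=rot(p);K=np.array([[p["fx"],0,p["cx"]],[0,p["fy"],p["cy"]],[0,0,1.]])
    c=r.T@(np.array(pt)-np.array(p["xyz"]))
    return cv2.projectPoints(c.reshape(1,1,3),np.zeros(3),np.zeros(3),K,np.array(p["D"],float))[0].ravel()
E
cat > a.py <<'E'
from h import *
np.set_printoptions(precision=4,suppress=True)
ims=[]
for n in("top","side"):
    p=ctrl.read_camera(n);W=cloud(p);print(n,p["xyz"],rot(p).tolist(),p["fx"])
    cv2.imwrite(f"pics/{n}0.png",cv2.resize(p["pixels"][...,::-1],(800,600)))
    for q in["old_clip","clip","stand","card_edge","recipe_box","box_rim","basket","tumbler","jigger","spice_jar","lime"]:
        for f in(ctrl.spot_in,ctrl.tip_of):
            r=f(q,p)
            for x in r[:1]:
                c,rw=np.round(x["at"]).astype(int);
                print(q,f.__name__,round(x["score"],2),(c,rw),W[min(max(rw,0),383),min(max(c,0),511)])
s=ctrl.get_state();print(s)
E
python3 a.py
```

```text
top [0.5439 0.0964 1.2054] [[0.02206517933696296, -0.9974552807948395, 0.06779447378153869], [-0.9997395866362474, -0.022408855995515665, -0.004313013489128971], [0.005821234681133332, -0.06768165177845703, -0.9976899855362521]] 481.84487323503345
old_clip call 0.57 (np.int64(174), np.int64(247)) [0.4794 0.2666 0.1217]
old_clip call 0.54 (np.int64(174), np.int64(248)) [0.4773 0.2663 0.1226]
clip call 0.56 (np.int64(348), np.int64(203)) [ 0.5867 -0.1231  0.1132]
clip call 0.75 (np.int64(347), np.int64(197)) [ 0.6007 -0.1226  0.1038]
stand call 0.69 (np.int64(184), np.int64(247)) [0.4731 0.26   0.0067]
stand call 0.71 (np.int64(182), np.int64(246)) [0.4816 0.2499 0.1135]
card_edge call 0.65 (np.int64(185), np.int64(243)) [0.483  0.2578 0.0067]
recipe_box call 0.88 (np.int64(332), np.int64(180)) [ 0.6477 -0.1047  0.0028]
recipe_box call 0.75 (np.int64(332), np.int64(180)) [ 0.6477 -0.1047  0.0028]
box_rim call 0.66 (np.int64(334), np.int64(180)) [ 0.648  -0.1099  0.0016]
box_rim call 0.76 (np.int64(347), np.int64(196)) [ 0.6031 -0.1228  0.1027]
basket call 0.84 (np.int64(266), np.int64(
[... 2168 characters left out ...]
e_jar call 0.83 (np.int64(323), np.int64(200)) [0.751  0.0195 0.0358]
lime call 0.71 (np.int64(258), np.int64(184)) [0.6461 0.1535 0.0395]
lime call 0.73 (np.int64(259), np.int64(188)) [0.6436 0.1456 0.0328]
{'time': 2.3, 'qpos': array([ 0.985 ,  0.2863,  1.5767, -0.    ,  1.2786, -0.15  ]), 'dq': array([-0.    , -0.0017, -0.0003,  0.0003, -0.0003, -0.0007]), 'joint_efforts': array([  0.0001, -40.595 , -29.2929,  -0.0001,   0.0005,   0.    ]), 'eef_pos': array([0.2849, 0.6119, 0.2313]), 'tcp_rot': array([0.2162, 0.9764, 0.    , 0.    ]), 'contact_force': array([-0.6558, -0.7105,  0.203 ]), 'wrist_torque': array([-0.0112,  0.0003, -0.0295]), 'finger_force': 0.0, 'opening': 0.9968363298901338}
```

View pics/top0.png

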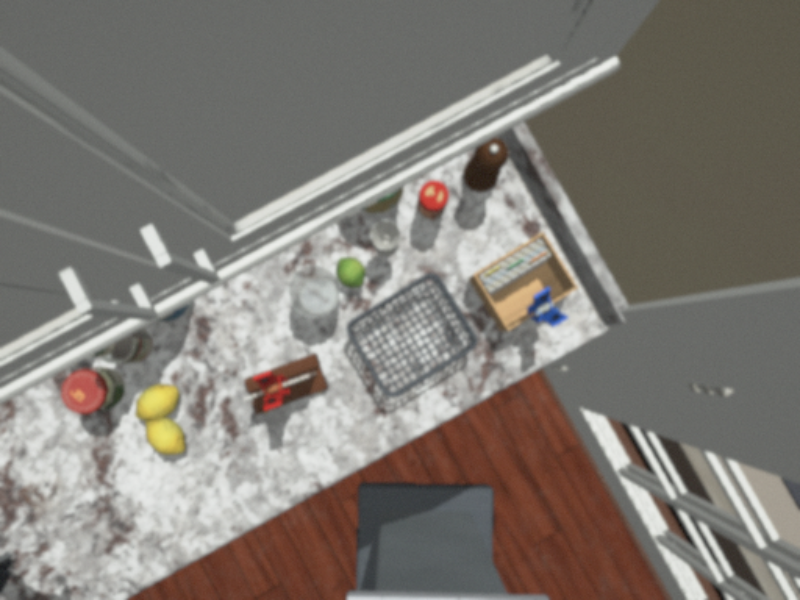

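View pics/side0.png

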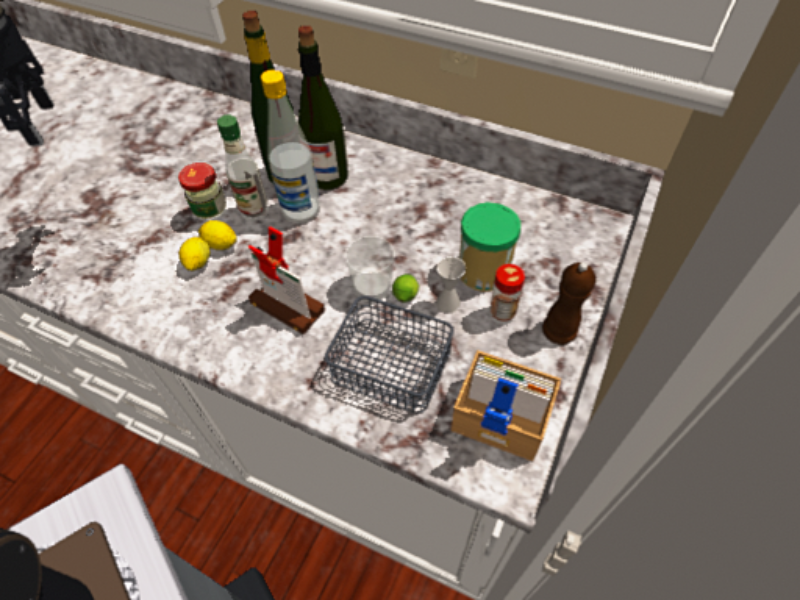

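Top view: red clip at (270,385) astride the card near its +y half, basket (410,340), box (525,285), with the blue clip at (545,308) on its front wall; everything is yawed about 25°. I'll fit precisely with depth.

```bash
cat > b.py <<'E'
from h import *
import sys
np.set_printoptions(precision=4,suppress=True)
def rect(P):
    (c,s,a)=cv2.minAreaRect((P[:,:2]*1000).astype(np.float32));return np.array(c)/1000,s,a
T=[];C=[]
for n in("top","side"):
    p=ctrl.read_camera(n);W=cloud(p).reshape(-1,3);I=p["pixels"].reshape(-1,3);H=cv2.cvtColor(p["pixels"],cv2.COLOR_RGB2HSV).reshape(-1,3).astype(int)
    m=np.isfinite(W[:,0]);W,H=W[m],H[m]
    red=((H[:,0]<8)|(H[:,0]>172))&(H[:,1]>150)&(H[:,2]>90);blue=(abs(H[:,0]-112)<12)&(H[:,1]>130)
    near=lambda c,r:np.hypot(*(W[:,:2]-c).T)<r
    def slab(name,mask,zs):
        for a,b in zip(zs,zs[1:]):
            P=W[mask&(W[:,2]>a)&(W[:,2]<b)]
            if len(P)>5:print(n,name,round(a,3),len(P),"mean",P.mean(0),"rect",*rect(P))
    slab("red",red&near([.475,.26],.09),[.03,.08,.105,.125,.14,.155,.18])
    slab("blue",blue&near([.595,-.125],.09),[.03,.07,.09,.11,.125,.14,.155,.18])
    slab("card",~red&near([.478,.25],.09),[.05,.08,.1,.125])
    slab("base",~red&near([.478,.25],.09),[.017,.03])
    slab("box",~blue&near([.63,-.11],.11),[.071,.086])
    slab("basket",near([.565,.07],.12),[.055,.075])
    np.savez(n+".npz",W=W,H=H)
E
python3 b.py
```

```text
top red 0.08 32 mean [0.4751 0.2622 0.0941] rect [0.4752 0.2658] (23.629926681518555, 33.57914352416992) 20.43998146057129
top red 0.105 42 mean [0.4784 0.2613 0.1201] rect [0.4765 0.2658] (29.248048782348633, 30.564363479614258) 18.734947204589844
top red 0.125 50 mean [0.4759 0.2653 0.1327] rect [0.4763 0.267 ] (26.579225540161133, 30.070472717285156) 22.704696655273438
top red 0.14 31 mean [0.4739 0.2623 0.1486] rect [0.477  0.2666] (36.932735443115234, 25.742977142333984) 21.438196182250977
top red 0.155 88 mean [0.476  0.2659 0.1662] rect [0.4759 0.266 ] (47.11675262451172, 25.425464630126953) 21.838821411132812
top blue 0.07 13 mean [ 0.5914 -0.1224  0.0806] rect [ 0.5917 -0.1227] (29.95379638671875, 13.614927291870117) 85.46829986572266
top blue 0.09 27 mean [ 0.5968 -0.125   0.1063] rect [ 0.5999 -0.1242] (21.428621292114258, 30.50652313232422) 31.674701690673828
top blue 0.11 36 mean [ 0.5969 -0.1259  0.1183] rect [ 0.5996 -0.1237] (28.724817276000977, 22.56412124633789) 33.820884704589844
top blue 0.125 25 mean [ 0.5928 -0.1268  0.1336] rect [ 0.5993 -0.1251] (38.9478950500
[... 2274 characters left out ...]
76] (6.991646766662598, 99.78445434570312) 22.106395721435547
side card 0.08 88 mean [0.484  0.2448 0.0904] rect [0.4788 0.259 ] (19.726144790649414, 98.43157196044922) 31.94876480102539
side card 0.1 109 mean [0.4838 0.2483 0.1109] rect [0.4829 0.2603] (23.497974395751953, 100.09661102294922) 13.816183090209961
side base 0.017 498 mean [0.4734 0.2473 0.021 ] rect [0.4788 0.2583] (60.109703063964844, 118.741455078125) 21.186025619506836
side box 0.071 668 mean [ 0.6527 -0.1022  0.0756] rect [ 0.6381 -0.122 ] (129.2535858154297, 149.9681396484375) 31.645915985107422
side basket 0.055 591 mean [0.5619 0.0722 0.0652] rect [0.5782 0.0778] (181.4693145751953, 167.18197631835938) 32.79753494262695
```

```bash
cat > d.py <<'E'
from h import *
import sys
# python3 d.py x y z yaw_of_tool_y_deg
x,y,z,a=map(float,sys.argv[1:]);s=ctrl.get_state();r=R.from_quat(s["tcp_rot"]).as_matrix()
d=r.T@(np.array([x,y,z])-s["eef_pos"]);cur=np.degrees(np.arctan2(r[1,1],r[0,1]))
print("t",s["time"],"tcp",np.round(s["eef_pos"],4),"shift mm",np.round(d*1000,1),"turn",round((cur-a+90)%180-90,2),"yaw",cur,"open",s["opening"],"f",s["contact_force"],s["finger_force"],"q6",s["qpos"][5])
E
python3 -m inch '[[0,-0.32,-0.234,0,43],[0,-0.32,-0.234,0,43],[0,-0.32,-0.234,0,43],[0,-0.32,-0.234,0,43],[0,-0.32,-0.234,0,43]]' 30; python3 d.py .4768 .2645 .23 22
```

```text
time: 2.82
eef_pos: [0.3859, 0.4278, 0.2315]
tcp_rot: [0.508, 0.861, 0.0, 0.0]
contact_force: [1.4, 0.3, 1.5]
opening: 0.996
finger_force: 0.0
t 2.8167 tcp [0.3859 0.4278 0.2315] shift mm [-186.9    0.6    1.5] turn 6.91 yaw 28.911546153246313 open 0.9956550665907686 f [1.43017412 0.26782737 1.50486199] 0.0 q6 0.15634812147102353
```

```bash
python3 -m inch '[[0,-0.187,0.0006,0.0015,6.9],[0,-0.187,0.0006,0.0015,6.9],[0,-0.187,0.0006,0.0015,6.9],[0,-0.187,0.0006,0.0015,6.9],[0,-0.187,0.0006,0.0015,6.9]]' >/dev/null; python3 d.py .4768 .2645 .135 22
```

```text
t 3.2333 tcp [0.479  0.263  0.2301] shift mm [ 2.4 -1.6 95.1] turn 0.15 yaw 22.150272169525298 open 0.9944224315017186 f [-0.08459535  0.41999184 -0.41773201] 0.0 q6 -0.06910962290488483
```

```bash
python3 -m inch '[[0,0.001,-0.001,0.03,0],[0,0.001,-0.001,0.06,0],[0,0.001,-0.001,0.08,0],[0,0.001,-0.001,0.094,0],[0,0.001,-0.001,0.094,0]]' >/dev/null; python3 d.py .4768 .2645 .135 22
cat > v.py <<'E'
from h import *
import sys
n,o,u,w,a,b=sys.argv[1:7]
p=ctrl.read_camera(n);u,w,a,b=map(int,(u,w,a,b))
cv2.imwrite(o,cv2.resize(p["pixels"][w:b,u:a,::-1],None,fx=4,fy=4,interpolation=cv2.INTER_CUBIC))
E
python3 v.py side pics/s1.png 110 90 270 230
```

```text
t 3.65 tcp [0.4735 0.266  0.1319] shift mm [-2.7  2.4 -3.1] turn 0.29 yaw 22.293654149301595 open 0.9976334434344256 f [-0.26564283 -0.83690146 -1.08185543] 0.0 q6 -0.06411691074766432
```

View pics/s1.png

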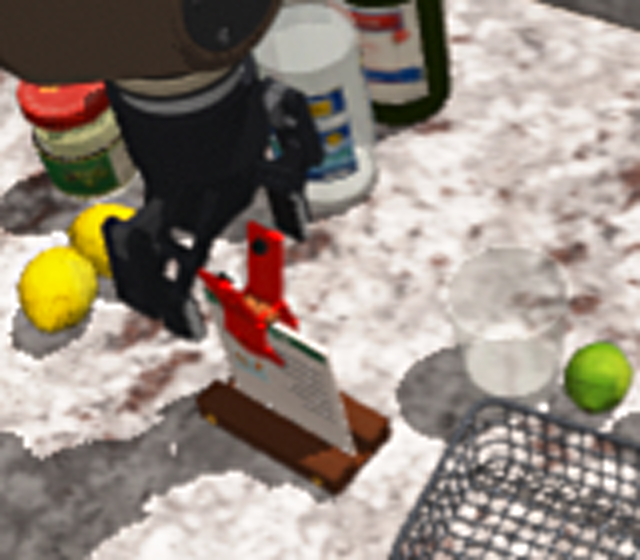

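```bash
python3 -m inch '[[0,0,0.001,-0.002,0],[0,0,0.001,-0.002,0]]' |grep eef; python3 d.py .4768 .2645 .135 22
```

```text
eef_pos: [0.4783, 0.2681, 0.1401]
t 3.8667 tcp [0.4783 0.2681 0.1401] shift mm [-2.7 -2.8  5.1] turn 0.33 yaw 22.33028572164153 open 0.9993300849979541 f [0.16768779 1.1508742  0.61217206] 0.0 q6 -0.06401995370831842
```

```bash
for i in 1 2 3; do python3 -m inch '[[0,0,0,0,0]]' |grep eef; done; python3 d.py .4768 .2645 .135 22
```

```text
eef_pos: [0.4781, 0.268, 0.1399]
eef_pos: [0.4777, 0.2679, 0.1394]
eef_pos: [0.4773, 0.2677, 0.1388]
t 4.1167 tcp [0.4773 0.2677 0.1388] shift mm [-2.8 -1.7  3.8] turn 0.33 yaw 22.332032927861114 open 0.999781471159533 f [ 0.67213587  0.53302244 -0.51135375] 0.0 q6 -0.06405286680823578
```

```bash
python3 -m inch '[[0.3,-0.002,-0.001,0.001,0],[0.5,-0.002,-0.001,0.001,0],[1,-0.002,-0.001,0.001,0],[1,-0.002,-0.001,0.001,0],[1,-0.002,-0.001,0.001,0]]' 30; python3 -m inch '[[1,0,0,0,0],[1,0,0,0,0]]'; python3 v.py side pics/s2.png 110 90 270 230
```

```text
time: 4.53
eef_pos: [0.4767, 0.2652, 0.137]
tcp_rot: [0.557, 0.831, -0.0, 0.0]
contact_force: [-0.8, -0.4, 1.2]
opening: 0.566
finger_force: 30.8
time: 4.7
eef_pos: [0.4767, 0.2652, 0.137]
tcp_rot: [0.557, 0.831, -0.0, 0.0]
contact_force: [-1.9, -0.5, 1.6]
opening: 0.563
finger_force: 30.9
```

View pics/s2.png

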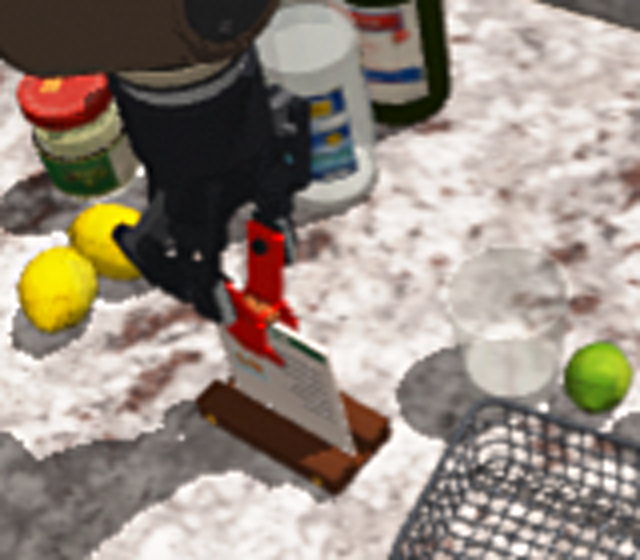

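Gripped at 48 mm. Lift and carry.

```bash
python3 -m inch '[[1,0,0,-0.02,0],[1,0,0,-0.055,0],[1,0,0,-0.08,0],[1,0,0,-0.085,0],[1,0,0,-0.085,0]]'; python3 d.py .571 .075 .22 22
```

```text
time: 5.17
eef_pos: [0.478, 0.2657, 0.2243]
tcp_rot: [0.557, 0.831, 0.002, 0.002]
contact_force: [0.7, 0.7, -1.6]
opening: 0.561
finger_force: 31.4
t 5.1667 tcp [0.478  0.2657 0.2243] shift mm [-211.7   13.5    4.4] turn 0.32 yaw 22.322762925724355 open 0.5606264191066244 f [ 0.70045437  0.72081767 -1.60247992] 31.448735520243645 q6 -0.06791267412475692
```

```bash
python3 -m inch '[[1,-0.035,0.002,0,0],[1,-0.075,0.005,0,0],[1,-0.115,0.008,0,0],[1,-0.155,0.011,0,0],[1,-0.19,0.0135,0,0]]' |grep eef;  python3 -m inch '[[1,-0.021,0,0,0],[1,-0.021,0,0,0],[1,-0.021,0,0.02,0],[1,-0.021,0,0.05,0],[1,-0.021,0,0.08,0]]' |grep eef; python3 -m inch '[[1,0,0,0.02,0],[1,0,0,0.02,0],[1,0,0,0.02,0],[1,0,0,0.02,0]]'; python3 d.py .571 .075 .075 22; python3 v.py side pics/s3.png 170 130 330 270
```

```text
eef_pos: [0.5608, 0.0925, 0.219]
eef_pos: [0.5687, 0.0757, 0.1399]
time: 6.33
eef_pos: [0.5696, 0.0757, 0.1224]
tcp_rot: [0.557, 0.831, 0.0, 0.0]
contact_force: [-0.3, 0.5, -0.3]
opening: 0.561
finger_force: 31.4
t 6.3333 tcp [0.5696 0.0757 0.1224] shift mm [-1.1  1.  47.4] turn 0.35 yaw 22.351040598557383 open 0.5605220665051491 f [-0.31476047  0.53821179 -0.30266824] 31.449163556098938 q6 -0.4347174486895159
```

View pics/s3.png

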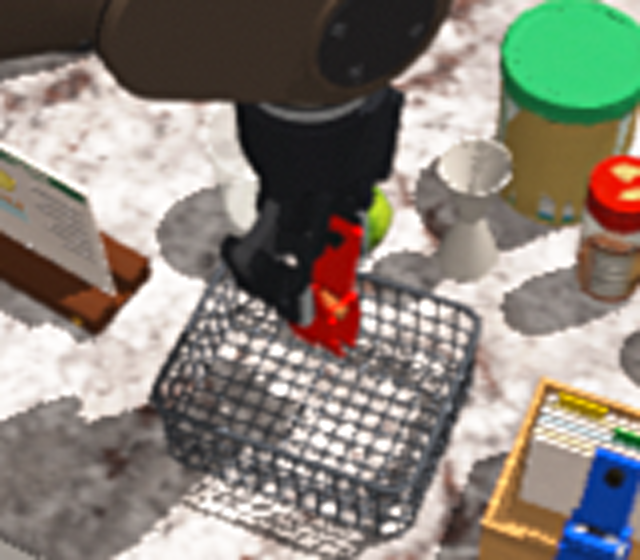

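```bash
python3 -m inch '[[1,0,0,0.025,0],[1,0,0,0.046,0],[1,0,0,0.046,0],[1,0,0,0.046,0],[0,0,0,0.046,0]]' |grep -E "eef|force"; python3 -m inch '[[0,0,0,0,0],[0,0,0,0,0],[0,0,0,0,0],[0,0,0,-0.02,0],[0,0,0,-0.06,0]]'; python3 -m inch '[[0,0,0,-0.04,0],[0,0,0,-0.08,0],[0,0,0,-0.11,0],[0,0,0,-0.11,0],[0,0,0,-0.11,0]]';  python3 d.py .6002 -.1258 .21 32.3; python3 v.py side pics/s4.png 170 130 330 270
```

```text
eef_pos: [0.5708, 0.0752, 0.078]
contact_force: [0.0, 0.2, 0.2]
finger_force: 0.0
time: 7.22
eef_pos: [0.5653, 0.0752, 0.1312]
tcp_rot: [0.557, 0.831, -0.003, -0.005]
contact_force: [0.0, -0.6, 0.1]
opening: 1.005
finger_force: 0.0
time: 7.63
eef_pos: [0.5708, 0.0751, 0.2496]
tcp_rot: [0.557, 0.831, 0.002, 0.003]
contact_force: [-0.4, 0.0, -0.2]
opening: 1.004
finger_force: 0.0
t 7.6333 tcp [0.5708 0.0751 0.2496] shift mm [-196.9  -49.4   39.9] turn -9.98 yaw 22.324076026309555 open 1.0042136350278634 f [-0.39943894  0.04124371 -0.1985114 ] 0.0 q6 -0.43489522851182527
```

View pics/s4.png

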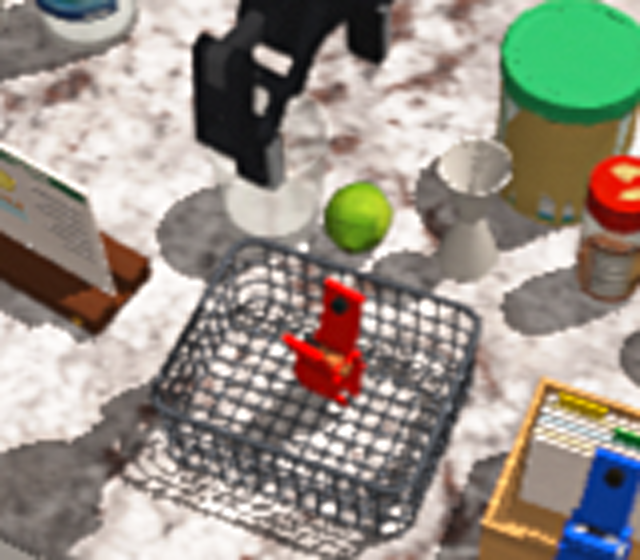

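The red clip is in the basket at about (330,350). Next, the blue clip.

```bash
python3 -m inch '[[0,-0.035,-0.009,0.01,-5],[0,-0.075,-0.019,0.02,-10],[0,-0.115,-0.029,0.03,-10],[0,-0.155,-0.039,0.04,-10],[0,-0.19,-0.048,0.04,-10]]' |grep eef;  python3 -m inch '[[0,-0.006,-0.002,0,0],[0,-0.006,-0.002,0,0],[0,-0.006,-0.002,0,0],[0,-0.006,-0.002,0,0]]' |grep eef;  python3 d.py .6002 -.1258 .122 32.3
```

```text
eef_pos: [0.5945, -0.1198, 0.2004]
eef_pos: [0.598, -0.1235, 0.2048]
t 8.4333 tcp [ 0.598  -0.1235  0.2048] shift mm [-3.3  0.6 82.8] turn 0.08 yaw 32.38469140161054 open 1.000174121181496 f [0.43464185 0.86891021 0.16984158] 0.0 q6 -0.9351951172642932
```

```bash
python3 -m inch '[[0,-0.001,0,0.03,0],[0,-0.001,0,0.06,0],[0,-0.001,0,0.08,0],[0,-0.001,0,0.085,0],[0,-0.001,0,0.085,0]]' |grep eef;  python3 -m inch '[[0,0,0,0,0],[0,0,0,0,0],[0,0,0,0,0],[0,0,0,0,0],[0,0,0,0,0]]' |grep eef;  python3 d.py .6002 -.1258 .122 32.3; python3 v.py side pics/s5.png 250 180 410 320
```

```text
eef_pos: [0.5977, -0.1237, 0.1187]
eef_pos: [0.5997, -0.1261, 0.1221]
t 9.2667 tcp [ 0.5997 -0.1261  0.1221] shift mm [-0.   0.5  0.1] turn 0.02 yaw 32.3177142284903 open 1.0018352755095352 f [ 0.29107845  0.57664243 -0.78461412] 0.0 q6 -0.9366150503313041
```

View pics/s5.png

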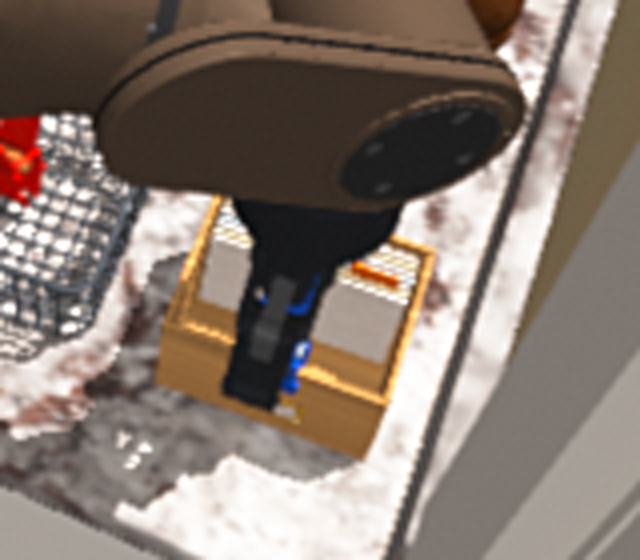

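```bash
python3 -m inch '[[1,0,0,0,0],[1,0,0,0,0],[1,0,0,0,0],[1,0,0,0,0],[1,0,0,0,0]]' 25|grep -E "eef|op|force";  python3 -m inch '[[1,0,0,0,0],[1,0,0,0,0],[1,0,0,0,0]]'; python3 v.py side pics/s6.png 250 180 410 320
```

```text
eef_pos: [0.5989, -0.1258, 0.1205]
contact_force: [-0.3, -0.2, -1.7]
opening: 0.297
finger_force: 6.3
time: 9.98
eef_pos: [0.5991, -0.1258, 0.1207]
tcp_rot: [0.482, 0.876, -0.0, -0.0]
contact_force: [-0.4, 0.3, -0.3]
opening: 0.247
finger_force: 30.4
```

View pics/s6.png

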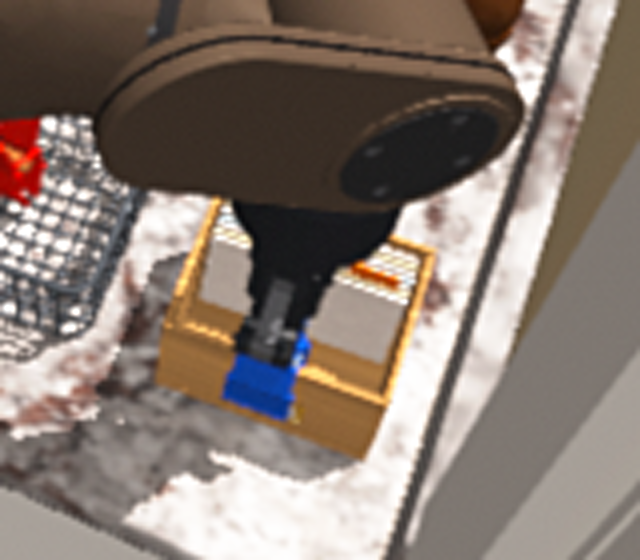

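Fully squeezed (21 mm). Lift.

```bash
python3 -m inch '[[1,0,0,-0.01,0],[1,0,0,-0.03,0],[1,0,0,-0.055,0],[1,0,0,-0.08,0],[1,0,0,-0.1,0]]' |grep -E "eef|op|force";  python3 -m inch '[[1,0,0,-0.01,0],[1,0,0,-0.01,0],[1,0,0,-0.01,0],[1,0,0,-0.01,0]]'; python3 d.py .4777 .2603 .23 21.7; cat > e.py <<'E'
from h import *
import sys
np.set_printoptions(precision=4,suppress=True)
s=ctrl.get_state();t=s["eef_pos"];r=R.from_quat(s["tcp_rot"]).as_matrix()
for n in("side","top"):
    p=ctrl.read_camera(n);W=cloud(p).reshape(-1,3);H=cv2.cvtColor(p["pixels"],cv2.COLOR_RGB2HSV).reshape(-1,3).astype(int)
    b=(abs(H[:,0]-112)<12)&(H[:,1]>130)&(np.linalg.norm(W-t,axis=1)<.12)
    P=(W[b]-t)@r*1000
    if len(P)<5: print(n,len(P));continue
    print(n,len(P),"tool frame mm, 2/98%:",np.percentile(P,[2,50,98],axis=0).tolist())
    L=P[P[:,2]>40]
    if len(L):print(" lips",len(L),np.percentile(L,[2,50,98],axis=0).tolist())
    for q in("tip_a","tip_b"):print(q,ctrl.tip_of(q,p)[:2])
    # card: stand
    m=np.isfinite(W[:,0])&(np.hypot(*(W[:,:2]-[.4777,.2603]).T)<.09)
    for a,c in((.017,.03),(.05,.125)):
        Q=W[m&(W[:,2]>a)&(W[:,2]<c)]
        if len(Q)>5:print(" stand",a,len(Q),cv2.minAreaRect((Q[:,:2]*1000).astype(np.float32)))
E
python3 e.py
```

```text
eef_pos: [0.5997, -0.126, 0.2239]
contact_force: [0.7, -0.3, -1.0]
opening: 0.241
finger_force: 30.4
time: 10.78
eef_pos: [0.5983, -0.1255, 0.229]
tcp_rot: [0.482, 0.876, -0.0, -0.001]
contact_force: [0.2, 0.5, -1.1]
opening: 0.242
finger_force: 30.4
t 10.7833 tcp [ 0.5983 -0.1255  0.229 ] shift mm [ 3.905e+02  1.044e+02 -2.000e-01] turn 10.62 yaw 32.320509581485474 open 0.24165692269943997 f [ 0.2192043   0.5156221  -1.11605192] 30.352823138237 q6 -0.9366597450001236
side 348 tool frame mm, 2/98%: [[-18.506809782874672, -45.163942989317896, -61.17955521084493], [-4.139556286912375, -15.995402510955895, 36.3159147315768], [13.43863448204711, 12.945934082276144, 67.09003750108714]]
 lips 142 [[-18.964502198101666, -18.255319295281296, 40.36267800263485], [-3.168270793099654, -17.23299054519572, 54.22733209741894], [14.242285943900411, 14.026450708933899, 67.84650092143998]]
tip_a [{'at': [322.4, 245.9], 'score': 0.94}, {'at': [316.3, 259.0], 'score': 0.56}]
tip_b [{'at': [322.4, 245.9], 'score': 0.94}, {'at': [316.3, 259.0], 'score': 0.56}]
 stand 0.017 493 ((479.0375671386719, 258.82
[... 218 characters left out ...]
[[-0.6671788005954924, 10.06826908052401, 5.410463161250835], [9.395011774262636, 14.997978160670941, 33.998628152235206], [13.8304371919479, 17.185720605349875, 39.361075321685156]]
 lips 1 [[2.387948273813688, 17.226786900054314, 41.197155726055016], [2.387948273813688, 17.226786900054314, 41.197155726055016], [2.387948273813688, 17.226786900054314, 41.197155726055016]]
tip_a [{'at': [352.2, 188.5], 'score': 0.59}]
tip_b [{'at': [352.2, 188.5], 'score': 0.59}]
 stand 0.017 900 ((476.6483154296875, 262.125244140625), (60.489891052246094, 119.8699951171875), 21.43376350402832)
 stand 0.05 70 ((477.126708984375, 261.72052001953125), (3.2160274982452393, 98.24468994140625), 21.423782348632812)
```

Clip is centred in the gripper with the lips 67 mm ahead of TCP. Carry it to the card.

```bash
python3 -m inch '[[1,0.015,0.004,0,0],[1,0.04,0.0107,0,2],[1,0.07,0.0187,0,4],[1,0.1,0.0267,0,6],[1,0.13,0.0347,0,8]]' |grep -E "eef|op"; python3 -m inch '[[1,0.03,0.008,0,0],[1,0.06,0.016,0,0],[1,0.09,0.024,0,0],[1,0.12,0.032,0,0],[1,0.14,0.037,0,0]]' |grep -E "eef|op"; python3 d.py .4778 .2602 .23 21.7
```

```text
eef_pos: [0.558, 0.0044, 0.2306]
opening: 0.243
eef_pos: [0.5336, 0.1485, 0.2309]
opening: 0.244
t 11.9167 tcp [0.5336 0.1485 0.2309] shift mm [124.8  -4.7   1. ] turn 2.72 yaw 24.42285647531546 open 0.2439850680050489 f [0.23155774 1.14062967 0.05518736] 30.354409217834473 q6 -0.3388880184486922
```

```bash
python3 -m inch '[[1,0.025,-0.001,0,1],[1,0.05,-0.002,0,2],[1,0.08,-0.003,0,2.7],[1,0.105,-0.004,0,2.7],[1,0.12,-0.0047,0,2.7]]' |grep -E "eef|op"; python3 -m inch '[[1,0,0,0,0],[1,0,0,0,0],[1,0,0,0,0],[1,0,0,0,0],[1,0,0,0,0]]' |grep -E "eef|op"; python3 d.py .4778 .2602 .168 21.7; python3 e.py;python3 v.py side pics/s7.png 110 90 270 230
```

```text
eef_pos: [0.4792, 0.2553, 0.2308]
opening: 0.246
eef_pos: [0.4817, 0.2521, 0.2308]
opening: 0.248
t 12.75 tcp [0.4817 0.2521 0.2308] shift mm [ 9.  -0.7 62.8] turn -0.16 yaw 21.54335374516061 open 0.24831656391167223 f [-0.64052103 -0.79932811 -1.32860114] 30.355677008628845 q6 -0.08047466613679916
side 441 tool frame mm, 2/98%: [[-20.267800316847833, -17.415942396315746, -23.540190551199], [-9.473711078388655, -8.31405198909726, 25.732618048593736], [10.902939714124859, 15.007045952255437, 65.55481155394376]]
 lips 127 [[-21.487360188725926, -17.54585646512439, 40.40716496525402], [-8.915583341385705, -15.872579336609435, 53.97528889912543], [11.145109553403389, 15.59272228097463, 67.3437693246232]]
tip_a [{'at': [181.4, 154.2], 'score': 0.75}, {'at': [169.7, 161.0], 'score': 0.7}]
tip_b [{'at': [181.4, 154.2], 'score': 0.75}, {'at': [169.7, 161.0], 'score': 0.7}]
 stand 0.017 496 ((479.1636047363281, 258.5285949707031), (59.6707878112793, 119.42160034179688), 20.954843521118164)
 stand 0.05 451 ((479.06939697265625, 258.380615234375), (5.512639999389648, 100.58740234375), 20.804367065429688)
top 0
```

View pics/s7.png

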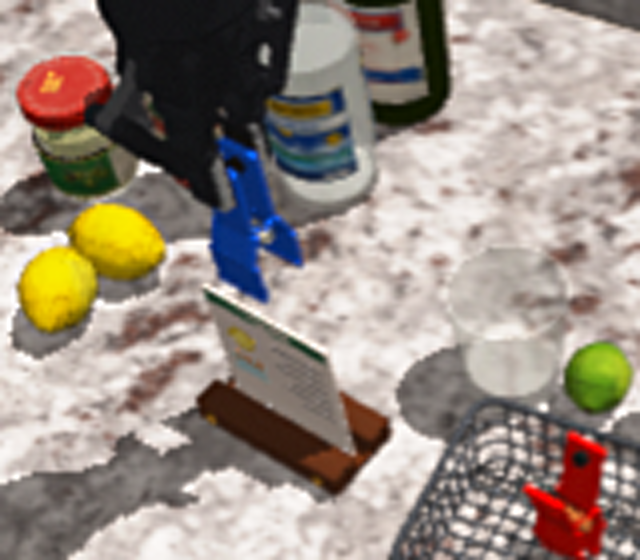

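```bash
python3 -m inch '[[1,0.006,0,0,0],[1,0.0115,0,0,0],[1,0.0115,0,0.005,0],[1,0.0115,0,0.02,0],[1,0.0115,0,0.035,0]]' |grep -E "eef|op"; python3 -m inch '[[1,0,0,0,0],[1,0,0,0,0],[1,0,0,0,0],[1,0,0,0,0]]' |grep -E "eef|op"; python3 d.py .4778 .2602 .168 21.7; python3 e.py
```

```text
eef_pos: [0.4774, 0.2641, 0.1961]
opening: 0.246
eef_pos: [0.4777, 0.2638, 0.197]
opening: 0.243
t 13.75 tcp [0.4777 0.2638 0.197 ] shift mm [-3.4 -1.3 29. ] turn -0.07 yaw 21.6293652895104 open 0.2426977004392562 f [-0.19446509 -0.04516223 -0.11609493] 30.35701096057892 q6 -0.058876403423345686
side 406 tool frame mm, 2/98%: [[-20.01238865117757, -17.435697489453265, -23.69375173770036], [-9.588748598396633, -8.914845871567106, 26.314485450349487], [11.390736190336657, 15.106486786826006, 66.0023068668952]]
 lips 121 [[-21.103114634625758, -17.759848499941096, 40.37986667953538], [-8.026543583126067, -15.857906972367227, 53.91712958535095], [13.686982056138087, 15.968912854947687, 67.44879211209867]]
tip_a [{'at': [169.7, 167.7], 'score': 0.78}, {'at': [178.7, 158.9], 'score': 0.72}]
tip_b [{'at': [169.7, 167.7], 'score': 0.78}, {'at': [178.7, 158.9], 'score': 0.72}]
 stand 0.017 502 ((479.45770263671875, 258.8263244628906), (61.497154235839844, 120.36627197265625), 21.12590789794922)
 stand 0.05 391 ((478.9625549316406, 259.5311584472656), (5.106743335723877, 101.66622924804688), 21.495393753051758)
top 3
```

```bash
python3 -m inch '[[1,-0.001,0,0.008,0],[1,-0.001,0,0.016,0],[1,-0.001,0,0.024,0],[1,-0.001,0,0.03,0],[1,-0.001,0,0.03,0]]' |grep -E "eef|op|force"; python3 -m inch '[[1,0,0,0,0],[1,0,0,0,0],[1,0,0,0,0],[1,0,0,0,0],[1,0,0,0,0]]' |grep -E "eef|op|force"; python3 e.py;python3 v.py side pics/s8.png 130 110 240 200
```

```text
eef_pos: [0.476, 0.2621, 0.1632]
contact_force: [-0.3, -1.3, -1.0]
opening: 0.243
finger_force: 30.4
eef_pos: [0.4777, 0.2627, 0.1663]
contact_force: [-0.5, -0.4, -1.1]
opening: 0.24
finger_force: 30.4
side 375 tool frame mm, 2/98%: [[-20.39456132813145, -17.893632333279793, -49.841020725983824], [-9.547896682650753, -9.32230390970786, 25.353456117253465], [11.696181362503916, 15.027049463739269, 65.79554832327818]]
 lips 111 [[-21.285210417809452, -17.334742609181546, 40.40485841359117], [-9.036852949962276, -15.840059541186415, 54.51142237618208], [12.198636049636688, 15.15675822555518, 67.70226345672899]]
tip_a [{'at': [172.6, 177.3], 'score': 0.8}, {'at': [179.0, 167.4], 'score': 0.78}]
tip_b [{'at': [172.6, 177.3], 'score': 0.8}, {'at': [179.0, 167.4], 'score': 0.78}]
 stand 0.017 494 ((478.66961669921875, 258.3955078125), (59.713172912597656, 119.56610107421875), 21.702835083007812)
 stand 0.05 444 ((477.6331481933594, 259.177001953125), (33.83042907714844, 100.73477935791016), 24.203765869140625)
top 0
```

View pics/s8.png

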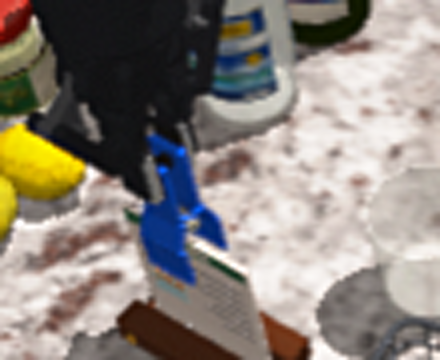

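```bash
python3 -c "
from plant import ctrl
s=ctrl.get_state();print(s['time'],s['eef_pos'],s['opening'],s['finger_force'],s['contact_force']);print(ctrl.sign_off())"
```

```text
15.0333 [0.47748877 0.26260384 0.16594514] 0.24787187722900017 30.357381105422974 [-0.94620484 -0.02875622 -1.45883394]
the job is handed in; nothing more can be done
None
```

The red clip is in the basket, and the blue clip is held wide open over the middle of the card's top edge, with a jaw about 16 mm down each side; I handed the job in at 15 s, but the hand-in returned no verdict.

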